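# Find the hidden drawer catch by feel

## Task

The low accessory box has a drawer without a handle; its concealed catch is one of the five identical walnut tiles set into the flat top, the only one that gives. Feel across the tiles with closed fingertips until you find it, press it in until the catch lets go, then take the hand away so that the tile comes back up and the drawer stands sprung fully open. Do not pull or touch the drawer itself, pick nothing up, and leave the spoon, ring, cups, jar and portafilter as they are.

Things in the scene. Friction and masses are not known exactly. Their poses are not given: they have to be found in the camera images.
- unit: Low accessory box standing fixed on the worktop: 240 mm deep (its x) by 340 mm wide (its y) by 75 mm high, flat dark steel top panel. Origin: centre of its underside, z up; its drawer front is on its -x side, facing the robot. It does not move when pushed.
- tile_1 (a point): Centre of the top face of walnut tile place 1 of 5. The places lie in one straight row in the panel, 45 mm in front (-x) of the box's centre, 60 mm apart, number 1 at the box's -y end and 5 at its +y end; axes as the box's. Each place holds a 46 mm square tile in a 50 mm square opening, its face 2 mm below the panel's surface (73 mm above the worktop). All five look alike; four are rigid and one, in a different place each time, is the catch.
- tile_2 (a point): Centre of the top face of walnut tile place 2 of 5. The places lie in one straight row in the panel, 45 mm in front (-x) of the box's centre, 60 mm apart, number 1 at the box's -y end and 5 at its +y end; axes as the box's. Each place holds a 46 mm square tile in a 50 mm square opening, its face 2 mm below the panel's surface (73 mm above the worktop). All five look alike; four are rigid and one, in a different place each time, is the catch.
- tile_3 (a point): Centre of the top face of walnut tile place 3 of 5. The places lie in one straight row in the panel, 45 mm in front (-x) of the box's centre, 60 mm apart, number 1 at the box's -y end and 5 at its +y end; axes as the box's. Each place holds a 46 mm square tile in a 50 mm square opening, its face 2 mm below the panel's surface (73 mm above the worktop). All five look alike; four are rigid and one, in a different place each time, is the catch.
- tile_4 (a point): Centre of the top face of walnut tile place 4 of 5. The places lie in one straight row in the panel, 45 mm in front (-x) of the box's centre, 60 mm apart, number 1 at the box's -y end and 5 at its +y end; axes as the box's. Each place holds a 46 mm square tile in a 50 mm square opening, its face 2 mm below the panel's surface (73 mm above the worktop). All five look alike; four are rigid and one, in a different place each time, is the catch.
- tile_5 (a point): Centre of the top face of walnut tile place 5 of 5. The places lie in one straight row in the panel, 45 mm in front (-x) of the box's centre, 60 mm apart, number 1 at the box's -y end and 5 at its +y end; axes as the box's. Each place holds a 46 mm square tile in a 50 mm square opening, its face 2 mm below the panel's surface (73 mm above the worktop). All five look alike; four are rigid and one, in a different place each time, is the catch.
- catch (a joint): Travel of the one tile that is the catch, straight down, in m: 0 at rest, 0.008 at its stop. Sprung: starts to give at about 1 N, reaches about 6 N at its stop; the drawer is let go at about 0.005; it springs back when released. It does not say which place it is in.
- drawer_slide (a joint): Opening of the drawer, in m: about 0 to 0.001 when caught, 0.06 fully out (towards the box's -x). A damped spring of about 6 N drives it out in about 1 s once the catch lets go.
- drawer: The drawer of the box, with its handle-less brown wooden front: 12 mm thick, 312 mm wide, lower edge 7 mm and upper edge 65 mm above the worktop, flush with the box's front when shut. Origin: at the box's origin when shut, sliding with the drawer, so the front's outer face is 120 mm to its -x; axes as the box's.
- cup1: White ceramic demitasse cup, lowest of a stack of three; 62 mm across, 54 mm high, handle to its +y; the stack is 138 mm high. Loose. Origin: centre of its underside.
- cup2: White ceramic demitasse cup, middle of a stack of three; 62 mm across, 54 mm high, handle to its +y; the stack is 138 mm high. Loose. Origin: centre of its underside.
- cup3: White ceramic demitasse cup, top of a stack of three; 62 mm across, 54 mm high, handle to its +y; the stack is 138 mm high. Loose. Origin: centre of its underside.
- portafilter: Steel portafilter lying loose on the worktop: basket 74 mm across and 38 mm high, black handle 26 mm thick reaching 165 mm to its -x. Origin: centre of the basket's underside.
- jar: Cobalt glass jar with steel screw lid, 80 mm across, 112 mm high, loose on the worktop. Origin: centre of its underside.
- spoon: Walnut-handled spoon, about 150 mm long and under 25 mm high, lying loose on the box's top panel behind the tiles, roughly along the row. Origin: under its middle.
- dosing_ring: Loose aluminium dosing ring, 62 mm across, 24 mm high, standing on the box's top panel behind the tiles. Origin: centre of its underside.

How it is judged:
On the way, in this order (a step that is already met when the one before it is completed fails the run):
1. the catch tile is pressed in (by 4 mm or more) (value of joint catch above 0.004 m), for 0.02 s.
2. the drawer springs out more than 45 mm (value of joint drawer_slide above 0.045 m), for 0.1 s.
At the end, for the whole second after the job is handed in: The drawer stands more than 50 mm open and still, the catch tile is back up to within 2 mm, and cups, portafilter, jar, spoon and dosing ring are within 15 mm of where they started, at rest (value of joint drawer_slide above 0.05 m and velocity of joint drawer_slide below 0.01 m/s and value of joint catch below 0.002 m and distance of each of cup1, cup2, cup3, portafilter, jar, spoon, dosing_ring from where it was at the start of the episode below 0.015 m and linear speed of each of cup1, cup2, cup3, portafilter, jar, spoon, dosing_ring below 0.02 m/s); the robot touches nothing.
It fails at once if a cup, the portafilter, jar, spoon or dosing ring is moved more than 15 mm or lifted (distance of any of cup1, cup2, cup3, portafilter, jar, spoon, dosing_ring from where it was at the start of the episode above 0.015 m).
It fails at once if the robot touches the drawer with more than 1 N (contact force between any of the arm, the fingers and drawer above 1 N).
It also fails if it takes over 48 s, if anything falls off the work surface, if the arm or the gripper's body presses on something with over 40 N, if the wrist force passes 120 N, or if a joint passes its speed limit or range.

## Robot

A 6-joint arm with a two-finger parallel gripper is mounted at the origin on the work surface. World frame = base frame: x ahead of the robot, y to its left, z up, the work surface at z = 0. Lengths are in m, angles in rad, forces in N, time in s.
With the tool pointing down it reaches from about 0.3 to 0.85 m from the base axis. Payload 5.4 kg.
Tool frame: the origin (TCP) lies at the very end of the fingers, on their centre line; the grasp point (between the pads) lies 19 mm behind it; x points along the fingers, y is the direction in which the jaws open and shut, and the axes are right-handed (so a half turn about x gives the same grasp; the last joint's range is limited). The gripper opens to 85 mm and grips with 20 to 120 N. Pads are 22 mm wide; open, the fingers measure 114 mm over their backs; the gripper's body (76 mm by 85 mm) begins 54 mm behind the grasp point. The pads swing forward as they close: fully open they stand 13 mm farther back than shut.
Start: joints at [-1.474, 0.158, 1.597, -0, 1.386, -0.21], TCP at [0.174, -0.548, 0.207] pointing down, gripper open.
Joint ranges: [-2.91, 2.91], [-0.94, 2.29], [0.18, 2.7], [-1.29, 4.43], [0.17, 2.64], [-3, 3]. Speed limits (rad/s): [2.57, 2.57, 3.14, 3.14, 3.14, 3.14].

## Interface

Orientations are given as a unit quaternion [x, y, z, w].
In Python, from plant import * gives the robot as it stands. Calls block until the motion is done:
- movep(position, orientation): joint-space move of the TCP to a pose.
- movel(position, vel=0.15, orientation=None, guard=None): straight line of the TCP; orientation=None keeps the orientation; vel is the mean speed in m/s. With guard (N) it stops when the force on the tool has changed by that much, and returns True; else False.
- goto_joints(angles): joint-space move.
- open_jaws() and close_gripper(grasp_force=None): open the fingers fully, or close them until they stop; grasp_force is the grip in N (None keeps the last).
- hold(seconds).
- ik(position, orientation): joint angles nearest the present ones, or None.
- read_state(): the state.
- grab_frame(name): name is "scene" or "top"; returns a dict with "img" (480x640x3 uint8, blue, green, red), "fx", "fy", "cx", "cy" (pixels), "k1" (the pictures are not rectified: a ray, as slopes to the right and down, at radius r is drawn at 1 + k1 r^2 times it, then the intrinsics apply), "view" (4x4, takes a point from world to camera coordinates). Camera axes: x right, y up, looking along -z (the intrinsics and any distortion apply to the point x, -y, -z); pixel columns grow to the right and rows downward; lengths in m; the calibration is good to about 2 mm. A picture is of the moment at which its call begins. There is no depth.
A pose or a line that the arm cannot do raises Unreachable and nothing moves.
- hand_in(): hands the job in, once; it reports no verdict.
The state is a dict: "time": time; "joint_positions": joint angles; "joint_vel": joint speeds; "joint_efforts": joint torques, N m; "ee_pos": TCP position; "tool_rot": TCP orientation; "force": force on the tool from outside, world axes, zero at the start; "moment": the same for the moment, N m; "grip_width": finger opening in m.
Only numpy, scipy, OpenCV 4.12 (cv2) and the standard library are available. Lean on these libraries where they do the work, as an engineer would, in place of code of your own. Each camera call takes 0.05 s, during which the arm holds its last target.

## Working session

There is one attempt and no reset: what is moved stays moved. The work goes in short steps, each a Python script; the robot and the scene stay as the last script left them, time stands still between calls to the robot, and variables do not carry over. Pictures are saved under pics/ and viewed, and the job is handed in when it is done.

```bash
mkdir -p pics; ls
python3 - <<'E'
from plant import *
import cv2
for n in("scene","top"):
    f=grab_frame(n); cv2.imwrite(f"pics/{n}0.png",f["img"]); print(n,f["fx"],f["fy"],f["cx"],f["cy"],f["k1"],f["view"])
s=read_state(); print(s)
E
```

```text
pics
scene 438.35780101025205 438.35780101025205 319.95521169562863 240.2230848066404 -0.08351489157247233 [[-0.32828581  0.94454546 -0.0078927   0.19881934]
 [-0.59877276 -0.20163221  0.77512298  0.2727345 ]
 [ 0.73054747  0.25918781  0.63176109 -1.39311479]
 [ 0.          0.          0.          1.        ]]
top 606.3505780992529 606.3505780992529 315.3260792917922 239.77482840633147 -0.15167574737515116 [[-0.01505329 -0.99965311  0.02161155 -0.03961734]
 [ 0.99682729 -0.01331421  0.07847347 -0.58768912]
 [-0.07815851  0.02272427  0.99668192 -1.55596559]
 [ 0.          0.          0.          1.        ]]
{'time': 0.1, 'joint_positions': array([-1.47410577e+00,  1.58991712e-01,  1.59807108e+00, -7.86205023e-06,
        1.38622826e+00, -2.10094748e-01]), 'joint_vel': array([-0.00032521, -0.00162742, -0.00290425, -0.00045584, -0.00157218,
        0.00166572]), 'joint_efforts': array([-9.54627940e-04, -3.96992576e+01, -3.32338428e+01, -2.41184298e-04,
        4.24222526e-03, -1.09073045e-05]), 'ee_pos': array([ 0.17357101, -0.54757462,  0.20592985]), 'tool_rot': array([ 0.69883519,  0.10864026, -0.69877258,  0.10744093]), 'force': array([ 0.20433121,  0.24802144, -0.82182487]), 'moment': array([ 0.00660668, -0.06357933, -0.02514012]), 'grip_width': 0.08550872421595408}
```

View pics/scene0.png

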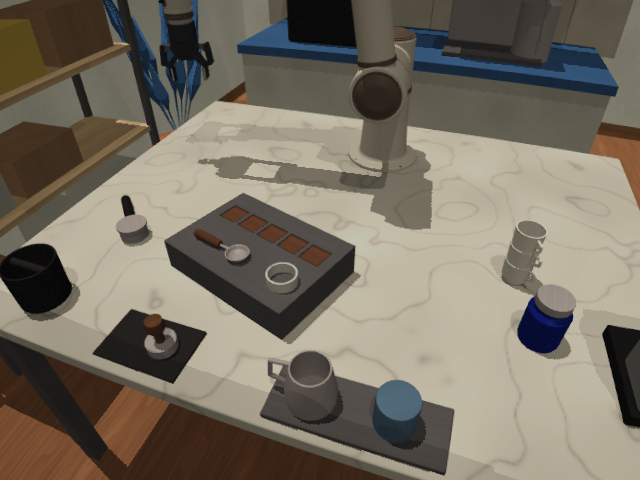

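View pics/top0.png

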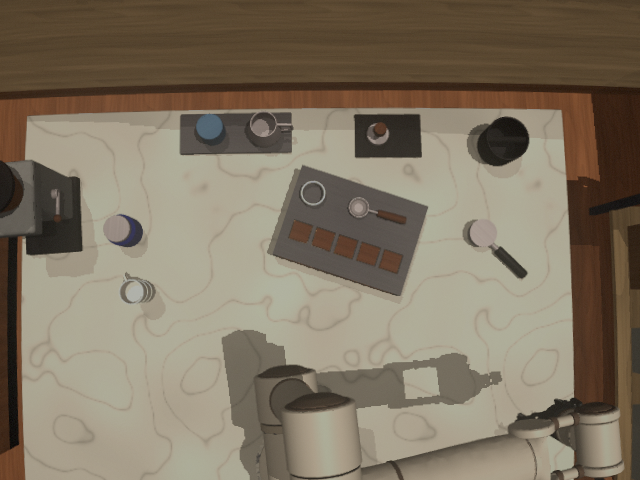

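The top view shows five tiles in a row from about (391,261) at the -y end to (300,231) at the +y end. The ring is near (313,193) and the spoon near (378,211), both behind the row. Next I'll measure the tile centres in both views.

```bash
cat > h.py <<'E'
import numpy as np,cv2
def ray(f,u,v):
    K=np.array([[f["fx"],0,f["cx"]],[0,f["fy"],f["cy"]],[0,0,1]])
    x,y=cv2.undistortPoints(np.array([[[u,v]]],float),K,np.array([f["k1"],0,0,0,0.]))[0,0]
    V=np.array(f["view"]);R=V[:3,:3];c=-R.T@V[:3,3]
    return c,R.T@np.array([x,-y,-1])
def onz(f,u,v,z):
    c,d=ray(f,u,v);return c+d*(z-c[2])/d[2]
E
python3 - <<'E'
from plant import *
from h import *
for n,(x0,y0,x1,y1) in dict(top=(285,215,410,280),scene=(212,200,335,270)).items():
    f=grab_frame(n);im=f["img"]; c=im[y0:y1,x0:x1]
    m=((c[...,2].astype(int)-c[...,0])>25).astype(np.uint8)
    k,l,st,ce=cv2.connectedComponentsWithStats(m)
    P=[]
    for i in range(1,k):
        if st[i,4]>40:
            u,v=ce[i]+[x0,y0]; p=onz(f,u,v,.073); P.append(p); print(n,st[i,4],u.round(1),v.round(1),p.round(4))
    P=np.array(sorted(P,key=lambda p:p[1])); print(np.linalg.norm(np.diff(P,axis=0),axis=1))
    cv2.imwrite(f"pics/c_{n}.png",cv2.resize(np.hstack([c,cv2.merge([m*255]*3)]),None,fx=3,fy=3,interpolation=cv2.INTER_CUBIC))
E
```

```text
top 126 394.6 217.7 [ 0.6369 -0.2496  0.073 ]
top 367 300.1 231.5 [ 0.6047 -0.0087  0.073 ]
top 368 322.9 238.9 [ 0.5852 -0.0659  0.073 ]
top 375 345.3 246.5 [ 0.5651 -0.1221  0.073 ]
top 356 367.8 253.6 [ 0.5464 -0.1788  0.073 ]
top 359 390.1 261.2 [ 0.5263 -0.2352  0.073 ]
top 366 310.3 270.6 [ 0.5057 -0.033   0.073 ]
top 46 294.3 274.5 [0.4965 0.0072 0.073 ]
[0.11147116 0.0599173  0.05964296 0.05974299 0.08609821 0.1019502
 0.10931455]
scene 103 217.7 203.2 [ 0.5005 -0.2988  0.073 ]
scene 1374 309.1 211.5 [ 0.4631 -0.0759  0.073 ]
scene 231 234.6 213.9 [ 0.5274 -0.2383  0.073 ]
scene 259 252.7 223.3 [ 0.547  -0.1817  0.073 ]
scene 281 271.8 233.5 [ 0.5673 -0.125   0.073 ]
scene 311 292.4 244.1 [ 0.5868 -0.0682  0.073 ]
scene 63 215.2 241.0 [ 0.6305 -0.2313  0.073 ]
scene 340 314.4 255.4 [ 0.6063 -0.0113  0.073 ]
[0.06620082 0.10338053 0.09717261 0.06023566 0.11518358 0.12391169
 0.06019443]
```

```bash
cat >> h.py <<'E'
T1=np.array([.5268,-.2368]);T5=np.array([.6055,-.0100])
tiles=[T1+(T5-T1)*i/4 for i in range(5)]
from scipy.spatial.transform import Rotation as Ro
b=(T5-T1)/np.linalg.norm(T5-T1)
def quat(s=1):
    y=s*np.array([b[0],b[1],0]);x=np.array([0,0,-1.]);return Ro.from_matrix(np.array([x,y,np.cross(x,y)]).T).as_quat()
E
python3 - <<'E'
from plant import *
from h import *
for s in(1,-1):
    for t in (tiles[0],tiles[2],tiles[4]): print(s,np.round(ik([*t,.1],quat(s)),2) if ik([*t,.1],quat(s)) is not None else None)
j=[ik([*tiles[0],.12],quat(s)) for s in(1,-1)]
cur=read_state()["joint_positions"]
s=[1,-1][int(np.argmin([9 if q is None else abs(q[5]-cur[5]) for q in j]))]
print("s",s)
close_gripper(); print(read_state()["time"])
movep([*tiles[0],.12],quat(s)); movel([*tiles[0],.09],.1); hold(.3)
st=read_state();print(st["time"],st["ee_pos"],st["force"],st["grip_width"])
g=movel([*tiles[0],.066],.02,guard=8); st=read_state();print(g,st["time"],st["ee_pos"],st["force"])
movel([*tiles[0],.09],.1)
f=grab_frame("scene");cv2.imwrite("pics/s1.png",f["img"]); f=grab_frame("top");cv2.imwrite("pics/t1.png",f["img"])
E
```

```text
1 [-0.63  0.27  1.69 -0.    1.18 -1.87]
1 [-0.42  0.27  1.68 -0.    1.18 -1.66]
1 [-0.22  0.34  1.61 -0.    1.2  -1.45]
-1 [-0.63  0.27  1.69 -0.    1.18  1.27]
-1 [-0.42  0.27  1.68 -0.    1.18  1.48]
-1 [-0.22  0.34  1.61 -0.    1.2   1.69]
s -1
0.9667
3.4583 [ 0.52719982 -0.23710501  0.09067556] [-0.20886153  0.67346655  0.26107321] -6.069481990472468e-05
False 4.8083 [ 0.52689017 -0.23690488  0.06617177] [-0.43902078 -1.11725159  0.2701175 ]
```

View pics/s1.png

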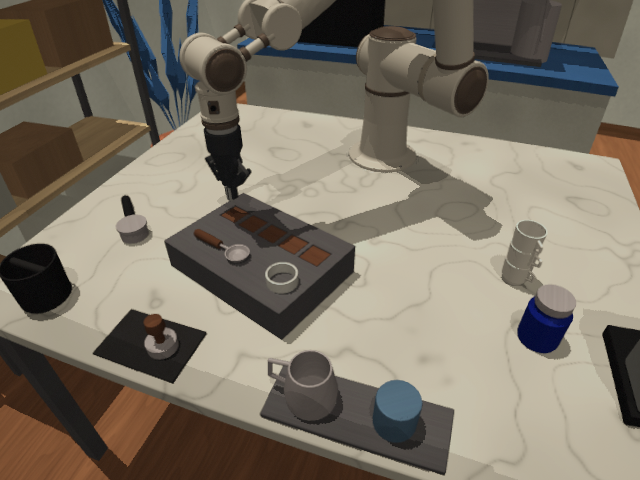

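Run:
```python
import cv2,numpy as np
a=cv2.imread("pics/s1.png")[150:290,150:360];b=cv2.imread("pics/t1.png")[180:320,270:480]
cv2.imwrite("pics/z1.png",np.hstack([cv2.resize(x,(400,267),interpolation=cv2.INTER_CUBIC) for x in(a,b)]))
```

```text
(no output)
```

View pics/z1.png

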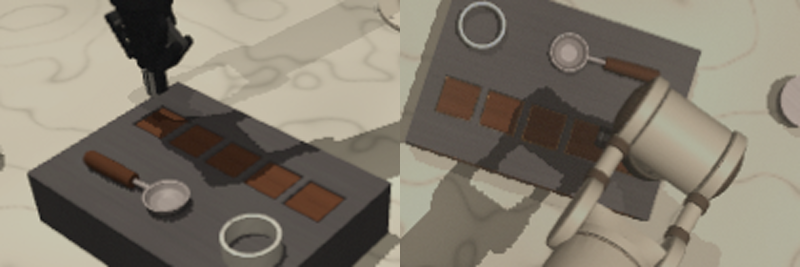

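The scene crop shows the closed tips at about (231,199), just above tile 1 and a little higher than the nominal TCP would put them. So nothing has been touched yet, and I'll feel further down with a guard.

Run:
```python
from plant import *
from h import *
t=tiles[0]
movel([*t,.068],.1); hold(.2); f0=read_state()["force"]; print(f0)
for z in np.arange(.066,.049,-.002):
    g=movel([*t,z],.02,guard=6);hold(.1); st=read_state(); d=st["force"]-f0
    print(g,round(z,3),st["time"],st["ee_pos"].round(4),d.round(2),st["grip_width"])
    if g or d[2]>2.5: break
f=grab_frame("scene");cv2.imwrite("pics/s2.png",f["img"][150:290,150:360].repeat(3,0).repeat(3,1))
```

```text
[-0.07548224  0.04075758  0.07648205]
False 0.066 6.2167 [ 0.5268 -0.2368  0.0661] [-0.37  0.39  0.11] -6.004752037312735e-05
False 0.064 6.5667 [ 0.5268 -0.2368  0.0639] [ 0.22  0.04 -0.46] 0.00019183227009510006
False 0.062 6.9167 [ 0.5268 -0.2368  0.0619] [ 0.05  0.11 -0.  ] 1.3549584279386041e-05
False 0.06 7.2667 [ 0.5268 -0.2368  0.06  ] [0.25 1.02 0.27] -0.00034604120918211776
False 0.058 7.6167 [ 0.5268 -0.2368  0.058 ] [ 0.38 -0.56  0.31] -0.0004078712867416138
False 0.056 7.9667 [ 0.5268 -0.2368  0.056 ] [0.16 0.   0.18] 0.00011242363219713334
False 0.054 8.3167 [ 0.5268 -0.2368  0.054 ] [-0.38  0.55  0.95] 0.00015016677901283533
False 0.052 8.6667 [ 0.5268 -0.2368  0.052 ] [-0.42 -0.71  0.29] -6.059265010770691e-05
False 0.05 9.0167 [ 0.5268 -0.2368  0.05  ] [0.04 0.09 0.43] 0.00021209717897134446
```

View pics/s2.png

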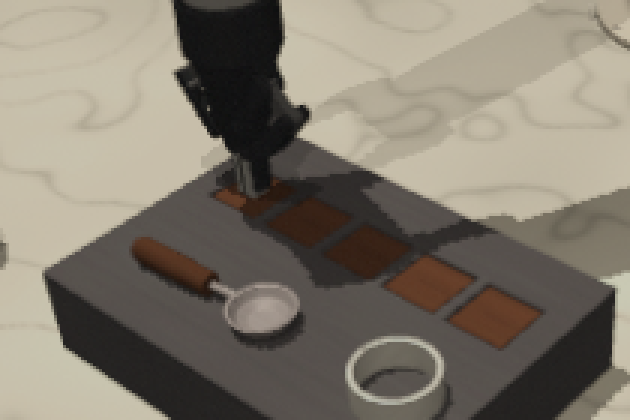

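At commanded z=0.050 the tips appear right at tile 1, around (250,197) in the crop, but there is still no force. I'll go down in 1 mm steps and watch force and joint efforts.

Run:
```python
from plant import *
from h import *
t=tiles[0]
def avg():
    F=[];E=[]
    for _ in range(4):
        hold(.02); s=read_state();F.append(s["force"]);E.append(s["joint_efforts"])
    return np.mean(F,0),np.mean(E,0)
f0,e0=avg(); print(read_state()["ee_pos"],f0.round(2),e0.round(2))
for z in np.arange(.049,.037,-.001):
    g=movel([*t,z],.02,guard=6); f,e=avg(); st=read_state()
    print(g,round(z,3),round(st["time"],2),st["ee_pos"].round(4),(f-f0).round(2),(e-e0).round(2)[:3])
    if g or (f-f0)[2]>3: break
for n in("scene","top"): cv2.imwrite(f"pics/{n}3.png",grab_frame(n)["img"])
a=cv2.imread("pics/scene3.png")[150:290,150:360];b=cv2.imread("pics/top3.png")[180:320,270:480]
cv2.imwrite("pics/z3.png",np.vstack([cv2.resize(x,(450,300),interpolation=cv2.INTER_CUBIC) for x in(a,b)]))
```

```text
[ 0.52683113 -0.23680943  0.05004086] [-0.23  0.23  0.33] [  0.   -42.34 -28.95  -0.     0.     0.  ]
False 0.049 9.45 [ 0.5268 -0.2368  0.049 ] [ 0.3  -0.5   0.01] [-0.   -0.03  0.03]
False 0.048 9.77 [ 0.527  -0.2369  0.0486] [-1.67  0.45  5.25] [-0.16  2.43  1.15]
```

View pics/z3.png

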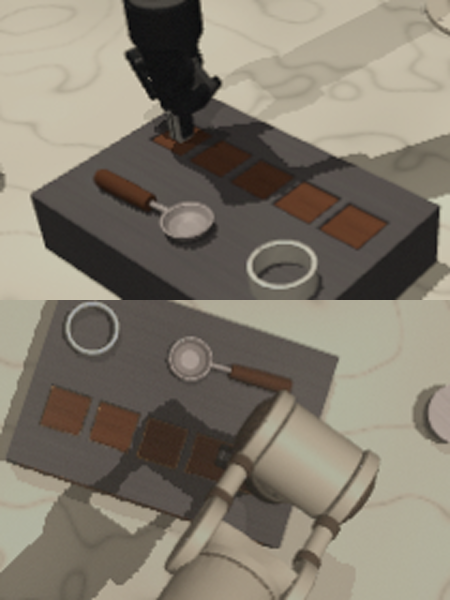

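Contact came at TCP z≈0.0487, with force building to 5 N in under 1 mm, so tile 1 is rigid. It also shows the real tips end about 24 mm short of the reported TCP. The picture has the tips in the middle of the tile. I'll use this touch height as the reference for the other tiles.

Run:
```python
from plant import *
from h import *
def avg():
    F=[]
    for _ in range(4):
        hold(.02); F.append(read_state()["force"])
    return np.mean(F,0)
movel([*tiles[0],.062],.1)
for i in range(1,5):
    t=tiles[i]; movel([*t,.062],.12); movel([*t,.052],.08); hold(.1); f0=avg()
    found=False
    for z in (.047,.0445,.042):
        g=movel([*t,z],.02,guard=8); f=avg(); st=read_state()
        print(i+1,g,z,round(st["time"],2),st["ee_pos"].round(4),(f-f0).round(2))
        if g or f[2]-f0[2]>8: break
    else: found=True
    if found: break
    movel([*t,.062],.1)
f=grab_frame("scene");cv2.imwrite("pics/s4.png",f["img"])
cv2.imwrite("pics/t4.png",grab_frame("top")["img"])
```

```text
2 True 0.047 11.59 [ 0.547  -0.1805  0.0486] [-0.84  0.36  4.26]
3 True 0.047 13.32 [ 0.5667 -0.1237  0.0486] [-0.58  0.51  4.09]
4 True 0.047 15.04 [ 0.5864 -0.067   0.0486] [-0.39  0.39  5.47]
5 False 0.047 16.89 [ 0.6059 -0.0101  0.0473] [ 0.73 -0.52  1.27]
5 False 0.0445 17.23 [ 0.6052 -0.0099  0.0441] [ 0.63 -0.62  0.32]
5 False 0.042 17.57 [ 0.6054 -0.0099  0.0419] [-0.6   0.41  2.83]
```

View pics/t4.png

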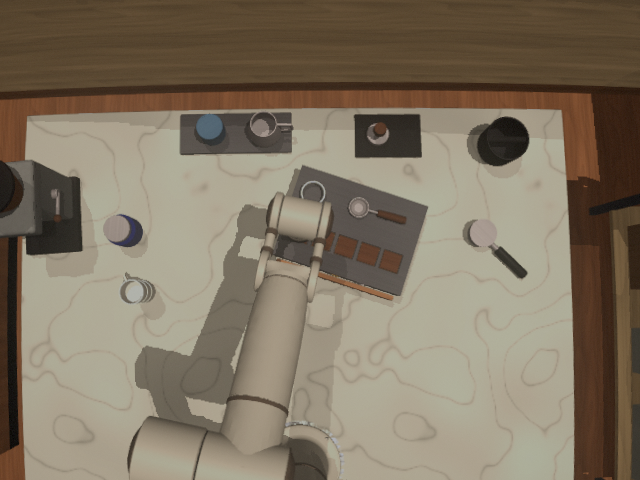

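Tile 5 gave way. The drawer front now shows as a brown strip along the front edge, around (340,280), so it is already coming out. I'll lift straight up and let it finish.

Run:
```python
from plant import *
from h import *
hold(.5)
movel([*tiles[4],.20],.12)
t=tiles[4]
movel([.50,.12,.25],.2) ; hold(1.0)
for n in("scene","top"): cv2.imwrite(f"pics/{n}5.png",grab_frame(n)["img"])
a=cv2.imread("pics/scene5.png")[160:340,130:370];b=cv2.imread("pics/top5.png")[150:330,230:470]
cv2.imwrite("pics/z5.png",np.hstack([cv2.resize(x,(400,300),interpolation=cv2.INTER_CUBIC) for x in(a,b)]))
st=read_state();print(st["time"],st["ee_pos"],st["force"])
```

```text
21.7667 [0.50000966 0.12000846 0.25004013] [-0.06700033 -0.66077554  0.58631815]
```

View pics/z5.png

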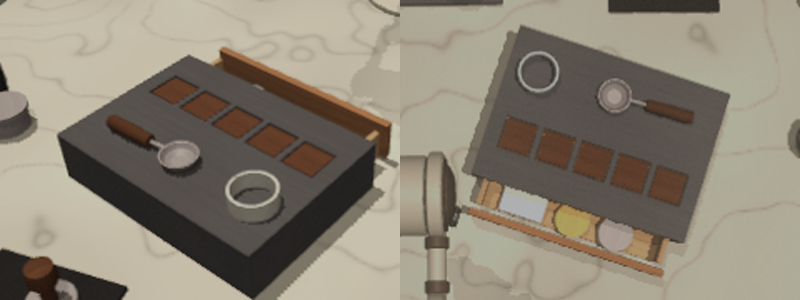

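View pics/top5.png

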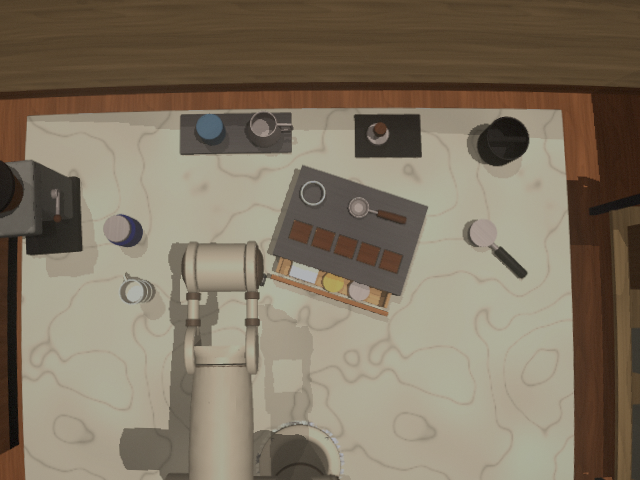

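The drawer is out, with its front edge ending near (387,313). The tiles look level, and the spoon (378,211) and ring (313,193) look unmoved. Before handing in I'll measure the opening and compare with the first picture.

Run:
```python
from plant import *
from h import *
f=grab_frame("top"); bx=np.array([b[1],-b[0]])
for u,v in((387,313),(345,300)):
    p=onz(f,u,v,.065)[:2]; print("front edge past row",(p-T1)@bx, "-> opening", -(p-T1)@bx-.075)
for n in("top","scene"):
    a=cv2.imread(f"pics/{n}0.png");c=grab_frame(n)["img"]
    R=dict(top=dict(spoon=(345,192,412,228),ring=(297,177,330,210),pf=(460,212,535,285),jar=(100,210,148,250),cups=(115,270,160,308),tile5=(286,217,316,246)),
      scene=dict(spoon=(190,225,255,267),ring=(262,258,302,297),cups=(500,218,548,288),jar=(515,285,578,352),pf=(112,192,150,245),tile5=(298,242,334,268)))[n]
    for k,(x0,y0,x1,y1) in R.items():
        A,C=[cv2.cvtColor(q[y0:y1,x0:x1],cv2.COLOR_BGR2GRAY).astype(np.float32) for q in(a,c)]
        s,r=cv2.phaseCorrelate(A,C); print(n,k,np.round(s,2),"resp",round(r,2),"mean diff",abs(A-C).mean().round(1))
hand_in()
```

```text
front edge past row -0.1276355161918495 -> opening 0.052635516191849516
front edge past row -0.12952620947646623 -> opening 0.054526209476466234
top spoon [0.04 0.02] resp 0.98 mean diff 1.2
top ring [-0.04  0.05] resp 1.02 mean diff 1.2
top pf [0.5  0.49] resp 1.01 mean diff 1.1
top jar [-0.01  0.04] resp 1.0 mean diff 1.3
top cups [ 0.56 -0.  ] resp 1.01 mean diff 1.5
top tile5 [-0.02  0.26] resp 0.93 mean diff 2.0
scene spoon [0.   0.48] resp 1.0 mean diff 2.9
scene ring [-0.07 -0.02] resp 0.98 mean diff 3.3
scene cups [-0.01 -0.02] resp 1.0 mean diff 4.0
scene jar [0.01 0.02] resp 1.0 mean diff 3.2
scene pf [0.01 0.02] resp 1.0 mean diff 3.9
scene tile5 [0.05 0.46] resp 0.99 mean diff 2.8
the job is handed in; nothing more can be done
```

The catch was tile 5. I pressed it about 7 mm, the drawer sprang open, and I moved the hand up and clear before handing in. Tiles 1–4 were rigid: each stopped the fingertips at the same height.

Last checks:
- **Drawer:** I measured it 53–55 mm open from edge pixels in the top view. That is less than the 60 mm expected, with a few mm of measuring error, and not far above the 50 mm needed. It looks fully out in the pictures.
- **Tile 5:** it looks level with the others and matches its first picture to within 0.5 pixel, so it appears to be back up.
- **Loose things:** the cups, jar, portafilter, spoon and ring each shifted by no more than about 0.7 pixel, roughly 2 mm, in both views.
- **Hand:** at hand-in the tool's reported position was z = 0.25 m, well clear of the box, with only noise on the force reading. The robot's clock was at about 22 s of the 48 s allowed.

One thing disagreed with the description: the closed fingertips touched the tiles with the TCP reported at about 0.049 m, where 0.073 m was expected. I therefore pressed from the height found by touch. The press forces also read lower than the stated spring would give (about 3 N at 7 mm).

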